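# Confirm the pick of the pipe tee

### The job

Book out the pipe tee on the pick console: with the fingertips, lightly press the round button in front of the bay where the tee lies until it is well down, and let it come up again; then press the long bar key at the front in the same way, and withdraw. Press no other bay's button, and leave all the parts lying in their bays.

Things in the scene. Friction and masses are not known exactly. Their poses are not given: they have to be found in the camera images.
- station: Grey pick console, 260 mm deep (x), 376 mm wide (y), fixed. Origin: centre of its underside; +x points away from the robot (yaw up to 0.25 rad off). Front half: a block, top 34 mm above the bench, with a bar key at x = -103 mm and four round buttons at x = -50 mm. Rear half: four open bays side by side, 90 mm apart, floor 6 mm, dividers 24 mm high, one part in each, in any order.
- button_1_top (a point): Centre of the top of the black round button, 30 mm across, in front of the leftmost (+y) bay; 51 mm above the bench when up. It moves with the button. The button belongs to the bay straight behind it (bay_1).
- button_1 (a joint): Travel of that button in m: 0 up, 0.009 fully down, counted as pressed past 0.004 for 0.1 s; another bay's button counts as disturbed past 0.0025. It springs back; it takes 2 N to start and 6.5 N fully down (500 N/m).
- bay_1 (a point): Centre of the floor of the leftmost (+y) bay (inside about 86 mm wide, 130 mm deep), 109 mm behind its button.
- button_2_top (a point): Centre of the top of the black round button, 30 mm across, in front of the second from the left bay; 51 mm above the bench when up. It moves with the button. The button belongs to the bay straight behind it (bay_2).
- button_2 (a joint): Travel of that button in m: 0 up, 0.009 fully down, counted as pressed past 0.004 for 0.1 s; another bay's button counts as disturbed past 0.0025. It springs back; it takes 2 N to start and 6.5 N fully down (500 N/m).
- bay_2 (a point): Centre of the floor of the second from the left bay (inside about 86 mm wide, 130 mm deep), 109 mm behind its button.
- button_3_top (a point): Centre of the top of the black round button, 30 mm across, in front of the third from the left bay; 51 mm above the bench when up. It moves with the button. The button belongs to the bay straight behind it (bay_3).
- button_3 (a joint): Travel of that button in m: 0 up, 0.009 fully down, counted as pressed past 0.004 for 0.1 s; another bay's button counts as disturbed past 0.0025. It springs back; it takes 2 N to start and 6.5 N fully down (500 N/m).
- bay_3 (a point): Centre of the floor of the third from the left bay (inside about 86 mm wide, 130 mm deep), 109 mm behind its button.
- button_4_top (a point): Centre of the top of the black round button, 30 mm across, in front of the rightmost (-y) bay; 51 mm above the bench when up. It moves with the button. The button belongs to the bay straight behind it (bay_4).
- button_4 (a joint): Travel of that button in m: 0 up, 0.009 fully down, counted as pressed past 0.004 for 0.1 s; another bay's button counts as disturbed past 0.0025. It springs back; it takes 2 N to start and 6.5 N fully down (500 N/m).
- bay_4 (a point): Centre of the floor of the rightmost (-y) bay (inside about 86 mm wide, 130 mm deep), 109 mm behind its button.
- enter_key_top (a point): Centre of the top of the long black bar key, 24 by 126 mm, nearest the robot in the middle of the console's front; 51 mm above the bench when up, 53 mm in front of the row of buttons.
- enter_key (a joint): Travel of the bar key in m: 0 up, 0.009 fully down, counted as pressed past 0.004 for 0.1 s; same spring as the buttons.
- tee_center (a point): The grey pipe tee, 96 mm long, 68 mm across, 39 mm high: a straight pipe piece with a side branch (three openings), lying loose in one of the bays with its length from front to rear; the point is its centre, half-way up.
- elbow_grey_center (a point): Grey pipe elbow (bent, two openings), 64 by 64 by 33 mm, loose in a bay, of the same metal as the tee; the point is its centre, half-way up.
- elbow_beige_center (a point): Beige pipe elbow, 64 by 64 by 33 mm, loose in a bay; the point is its centre, half-way up.
- tape_roll_center (a point): Roll of black tape, 68 mm across, 19 mm high, lying flat and loose in a bay; the point is its centre, half-way up.
Not all that is in view belongs to the job. What is shaped like the part that bears tee_center but pink is not meant.

How it is judged:
By the outcome, as a careful person would: the job done as asked, in the order asked, and still so for the second after the job is handed in, with the robot touching nothing.
It also fails if it takes over 32 s, if anything falls off the work surface, if the arm or the gripper's body presses on something with over 40 N, if the wrist force passes 120 N, or if a joint passes its speed limit or range.

### The arm

A 6-joint arm with a two-finger parallel gripper is mounted at the origin on a cart in front of the work surface, level with it; the furniture and walls round the work are solid. World frame = base frame: x ahead of the robot, y to its left, z up, the work surface at z = 0. Lengths are in m, angles in rad, forces in N, time in s.
With the tool pointing down it reaches from about 0.3 to 0.875 m from the base axis. Payload 6.4 kg.
Tool frame: the origin (TCP) lies midway between the tips of the shut fingers; the grasp point (between the pads) lies 19 mm behind it; z points along the fingers, y is the line along which they close (so a half turn about z gives the same grasp; the last joint's range is limited). The gripper opens to 85 mm and grips with 20 to 120 N. Pads are 22 mm wide; open, the fingers measure 114 mm over their backs; the gripper's body (76 mm by 85 mm) begins 54 mm behind the grasp point. The pads swing forward as they close: fully open they stand 13 mm farther back than shut.
Start: joints at [-1.407, 0.181, 1.607, -0, 1.354, -0.206], TCP at [0.208, -0.536, 0.193] pointing down, gripper open.
Joint ranges: [-2.99, 2.99], [-0.89, 2.07], [0.3, 2.58], [-1.14, 4.28], [0, 2.63], [-3.12, 3.12]. Speed limits (rad/s): [2.57, 2.57, 3.01, 3.14, 3.14, 3.14].

### API

Orientations are given as a unit quaternion [w, x, y, z].
In Python, from bench import ctrl gives the robot as it stands. The module is installed in compiled form; this text tells all that it offers.
- The arm moves only by the tool move_arm, never from a script. Its argument "plan" is one flat list of numbers, 6 for each row, row after row: the shift along the world's x, y, z in units of 50 mm (1.0 is 50 mm), then the turn, a rotation vector about the world's x, y, z in rad. A call has 1 to 10 rows; each row is the pose to reach, as a shift and turn from the pose commanded when the call began; what a row does not reach only later rows make up. A row lasts 1/8 s, in which the tool goes at most 62.5 mm and 10.7 degrees, less where a joint would pass 70% of its speed; a pose out of reach is approached as far as the arm can. A call with a gripper value outside its range is refused whole. "grip" is the finger opening in mm, from 0 to 85.4, set as the call begins (left out, the last holds). The fingers move at their own pace and stop on an object; the grip force is fixed at half the most. Time passes only in rows, so rows that repeat a pose let the fingers close. It gives the time, the measured TCP pose, the force, the opening and the grip force at its end, in the units of the state.
- ctrl.get_obs(): the state, without advancing time (a new reading comes with each control period).
- ctrl.camera(name): name is "scene" or "top" or "wrist"; returns a dict with "pixels" (384x512x3 uint8, red, green, blue), "fx", "fy", "cx", "cy" (pixels), "origin" and "attitude" of the camera in the world. Camera axes: x right, y down, z forward; pixel columns grow to the right and rows downward; lengths in m; the calibration is good to about 2 mm. A picture is of the moment at which its call begins. There is no depth.
- ctrl.hand_in(): hands the job in; it is judged then, once.
The state is a dict: "time_s": time; "q": joint angles; "dq": joint speeds; "joint_efforts": joint torques, N m; "eef_pos": TCP position; "eef_rot": TCP orientation; "wrist_force": force on the tool from outside, world axes, zero at the start; "torque": the same for the moment, N m; "opening": opening from 0.0 (shut) to 1.0 (fully open); "grasp_force": force on a finger pad.
Only numpy, scipy, OpenCV 4.12 (cv2) and the standard library are available. Lean on these libraries where they do the work, as an engineer would, in place of code of your own. Each camera call takes 0.05 s, during which the arm holds its last target. There are 200 camera calls.

## Working session

There is one attempt and no reset: what is moved stays moved. The work goes in short steps, Python scripts to look and compute and a tool call to move; the robot and the scene stay as the last step left them, time stands still between calls to the robot, and variables do not carry over. Pictures are saved under pics/ and viewed, at most 10 in all, crops included, and the job is handed in when it is done.

Besides the shell and the picture viewer there is one more tool, called after ">>>" as name(argument=value, ...), one argument or row to a line, values as JSON. move_arm: Moves the arm, as the interface text tells. Its arguments: {"type":"object","properties":{"plan":{"type":"array"},"grip":{"type":"number"}},"required":["plan"]}

```bash
mkdir -p pics
cat > h.py <<'E'
import numpy as np, cv2, json
from bench import ctrl
def snap(n,f):
    c=ctrl.camera(n); cv2.imwrite(f'pics/{f}.png',cv2.cvtColor(c['pixels'],cv2.COLOR_RGB2BGR))
    np.savez(f'pics/{f}.npz',**{k:np.array(v) for k,v in c.items()}); return c
def ray(f,u,v):
    c=np.load(f'pics/{f}.npz'); A=c['attitude']
    if A.size==4:
        from scipy.spatial.transform import Rotation as R
        A=R.from_quat(np.roll(A,-1)).as_matrix()
    d=A@np.array([(u-c['cx'])/c['fx'],(v-c['cy'])/c['fy'],1]); return c['origin'],d/np.linalg.norm(d)
def atz(f,u,v,z):
    o,d=ray(f,u,v); return o+d*(z-o[2])/d[2]
def tri(*obs):
    M=0;b=0
    for ob in obs:
        o,d=ray(*ob); P=np.eye(3)-np.outer(d,d); M=M+P; b=b+P@o
    return np.linalg.solve(M,b)
def proj(f,p):
    c=np.load(f'pics/{f}.npz'); A=c['attitude']
    if A.size==4:
        from scipy.spatial.transform import Rotation as R
        A=R.from_quat(np.roll(A,-1)).as_matrix()
    q=A.T@(np.array(p)-c['origin']); return q[0]/q[2]*c['fx']+c['cx'],q[1]/q[2]*c['fy']+c['cy']
E
python3 - <<'E'
from h import *
for n in('top','scene'):
    c=snap(n,n+'0'); print(n,c['origin'],c['attitude'],c['fx'])
o=ctrl.get_obs();print(o['eef_pos'],o['eef_rot'],o['time_s'])
a=np.hstack([cv2.imread('pics/top0.png'),cv2.imread('pics/scene0.png')])
E
```

```text
top [0.39996755 0.06260611 1.10935324] [-0.05185046  0.70646153 -0.70282281  0.06529731] 485.30600681712104
scene [0.00226009 0.45368065 0.91506622] [ 0.15635861 -0.4395399   0.83148609 -0.3016414 ] 449.21558578950993
[ 0.20776578 -0.53556628  0.19177164] [-7.85881148e-04  9.82955399e-01  1.83842498e-01  3.91649859e-05] 0.1
```

View pics/top0.png

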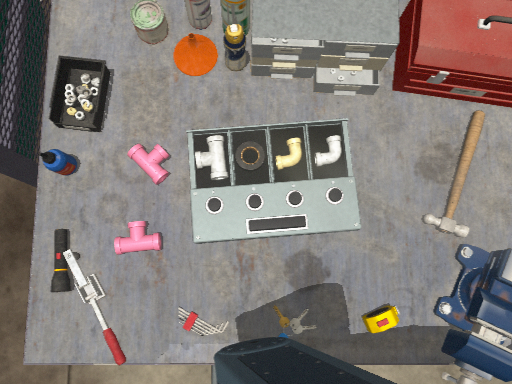

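View pics/scene0.png

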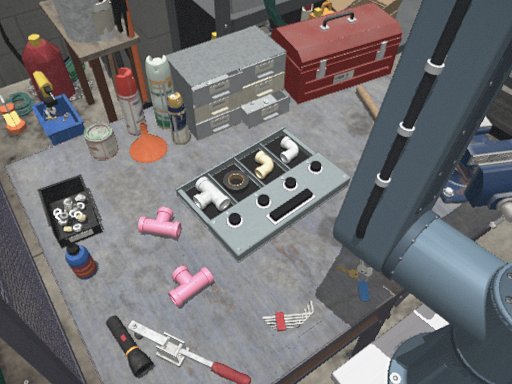

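Candidates for the tee in the top view are the grey tee (211,157) in the leftmost bay, the grey elbow (328,151), the beige elbow (289,153) and the pink tees (150,162) and (138,238). I choose the leftmost bay and its button at (214,205). The bar key is at (277,224). One close crop will check this.

Run:
```python
from h import *
a=cv2.imread('pics/top0.png')[115:245,180:365]; b=cv2.imread('pics/scene0.png')[120:260,170:355]
a=cv2.resize(a,None,fx=4,fy=4,interpolation=cv2.INTER_CUBIC);b=cv2.resize(b,None,fx=4,fy=4,interpolation=cv2.INTER_CUBIC)
cv2.imwrite('pics/ca.png',a);cv2.imwrite('pics/cb.png',b)
```

```text
(no output)
```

View pics/ca.png

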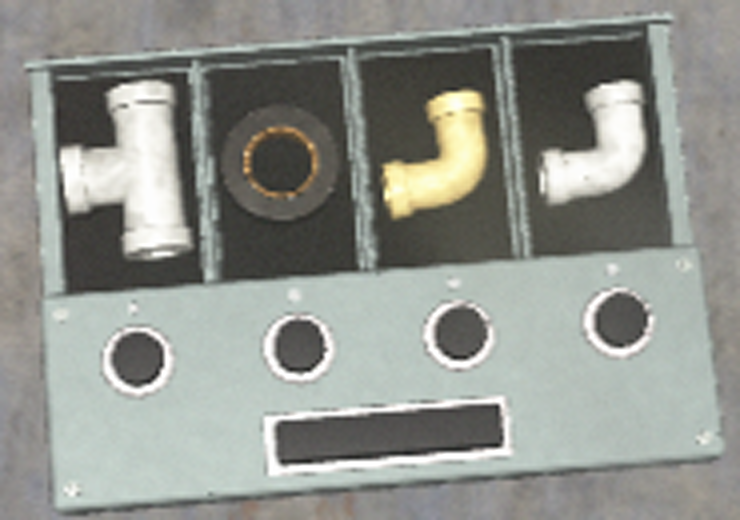

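View pics/cb.png

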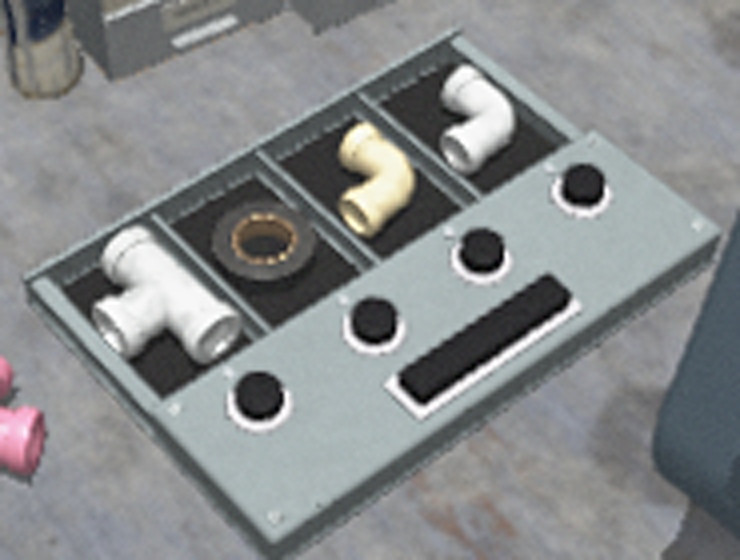

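The crops show the three-opening grey tee in the leftmost bay, so button 1 is right, at crop (137,357) in the top view and (260,390) in the scene view. Next I triangulate.

Run:
```python
from h import *
T=[(137,357),(300,344),(461,330),(620,318),(391,433)]; S=[(260,390),(375,315),(482,245),(583,179),(486,333)]
P=[]
for t,s in zip(T,S):
    t=(180+(t[0]+.5)/4-.5,115+(t[1]+.5)/4-.5); s=(170+(s[0]+.5)/4-.5,120+(s[1]+.5)/4-.5)
    p=tri(('top0',*t),('scene0',*s)); P.append(p); print(p.round(4),atz('top0',*t,.051).round(4),atz('scene0',*s,.051).round(4))
Q=np.array([atz('top0',180+t[0]/4-.37,115+t[1]/4-.37,.051) for t in T])
d=Q[0]-Q[3];print('len',np.linalg.norm(d)/3,'yaw',np.arctan2(-d[0],d[1]), 'bar off',np.linalg.norm(Q[:4].mean(0)-Q[4]))
o=ctrl.get_obs()
from scipy.spatial.transform import Rotation as R
print(R.from_quat(np.roll(o['eef_rot'],-1)).as_matrix().round(3))
for q in (Q[0],Q[4]): print((q-o['eef_pos'])/.05)
```

```text
[0.5467 0.1297 0.0463] [0.5469 0.1303 0.051 ] [0.5428 0.1306 0.051 ]
[0.5546 0.0399 0.0464] [0.5547 0.0408 0.051 ] [0.5509 0.0414 0.051 ]
[ 0.563  -0.0495  0.0461] [ 0.5631 -0.0482  0.051 ] [ 0.559  -0.0475  0.051 ]
[ 0.5699 -0.1379  0.0482] [ 0.5704 -0.1365  0.051 ] [ 0.5672 -0.1369  0.051 ]
[ 0.5061 -0.0101  0.0436] [ 0.5058 -0.0092  0.051 ] [ 0.5015 -0.0065  0.051 ]
len 0.0892873249174538 yaw 0.08775099072516679 bar off 0.053285652413629626
[[ 0.932  0.361 -0.   ]
 [ 0.361 -0.932  0.002]
 [ 0.    -0.002 -1.   ]]
[ 6.78204721 13.31778799 -2.81543287]
[ 5.95987131 10.52711147 -2.81543287]
```

>>> move_arm(
  plan=[0,0,1.2,0,0,0,0,0,2.4,0,0,0,0,0,3.6,0,0,0,0,0,4,0,0,0,0.5,1,4,0,0,0,1,2,4,0,0,0,1.5,3,4,0,0,0,2,4,4,0,0,0,2.5,5,4,0,0,0,3,6,4,0,0,0],
  grip=0,
)

```text
time_s: 1.35
eef_pos: [0.3582, -0.2343, 0.3923]
eef_rot: [-0.0, 0.983, 0.184, 0.0]
wrist_force: [0.6, -0.4, -0.4]
opening: 0.008
grasp_force: 0.0
```

>>> move_arm(
  plan=[0.5,1,0,0,0,0,1,2,0,0,0,0,1.5,3,0,0,0,0,2,4,0,0,0,0,2.6,5,-0.4,0,0,0,3.1,6,-1,0,0,0,3.5,6.8,-1.8,0,0,0,3.74,7.3,-2.8,0,0,0,3.74,7.3,-4,0,0,0,3.74,7.3,-5,0,0,0],
)

```text
time_s: 2.6
eef_pos: [0.5436, 0.1294, 0.1397]
eef_rot: [-0.0, 0.983, 0.184, -0.001]
wrist_force: [0.4, -0.2, 0.0]
opening: 0.002
grasp_force: 0.0
```

>>> move_arm(
  plan=[0,0,-0.5,0,0,0,0,0,-0.8,0,0,0,0,0,-0.9,0,0,0,0,0,-0.9,0,0,0],
)

```text
time_s: 3.1
eef_pos: [0.5454, 0.1289, 0.0983]
eef_rot: [0.0, 0.983, 0.184, 0.001]
wrist_force: [-0.0, -0.3, -0.2]
opening: 0.004
grasp_force: 0.0
```

Run:
```python
from h import *
snap('scene','s1');snap('top','t1')
p=ctrl.get_obs()['eef_pos'];print(p,proj('s1',p),proj('t1',p))
a=cv2.imread('pics/s1.png')[140:260,170:320]; b=cv2.imread('pics/t1.png')[130:250,170:320]
cv2.imwrite('pics/c1.png',cv2.resize(np.hstack([a,b]),(800,320),interpolation=cv2.INTER_CUBIC))
```

```text
[0.54585374 0.12886472 0.09891746] (np.float64(234.00581058645565), np.float64(203.57803154760566)) (np.float64(213.15954884157534), np.float64(201.2161307636277))
```

View pics/c1.png

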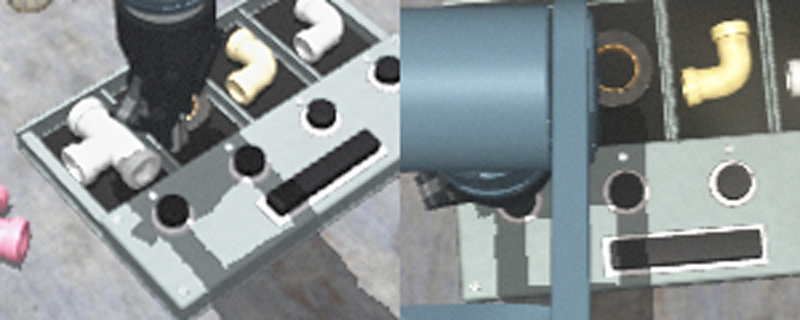

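The gripper hangs over button 1, but the fingertip lower end is unclear against the dark, around crop (178,148). I will enlarge with the predicted TCP marked.

Run:
```python
from h import *
a=cv2.imread('pics/s1.png')[165:245,200:280]
a=cv2.resize(a,(600,600),interpolation=cv2.INTER_CUBIC); a=cv2.convertScaleAbs(a,alpha=1.8,beta=20)
cv2.drawMarker(a,(int((234.0-199.5)*7.5),int((203.6-164.5)*7.5)),(0,0,255),0,14,1)
cv2.imwrite('pics/c2.png',a)
```

```text
(no output)
```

View pics/c2.png

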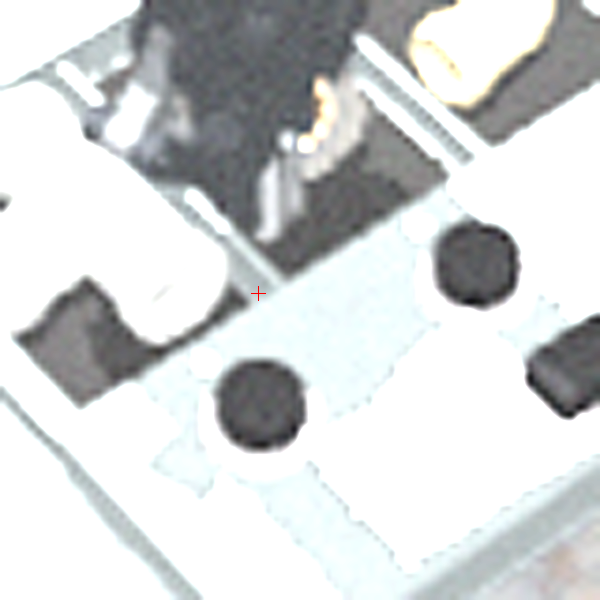

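The visible tip is about 7 px above the predicted TCP, equal to about 25 mm in height. I will check with the wrist camera and test where open or shut tips would project.

Run:
```python
from h import *
from scipy.spatial.transform import Rotation as R
c=snap('wrist','w1');snap('scene','s2');o=ctrl.get_obs()
print(o['opening'],o['eef_pos'],c['origin'])
A=R.from_quat(np.roll(o['eef_rot'],-1)).as_matrix();p=o['eef_pos']
print('tcp in wrist',proj('w1',p),'button',proj('w1',[.545,.1305,.049]))
for y in(-.043,.043):print('open',proj('s2',p+A@[0,y,-.013]),((np.array(proj('s2',p+A@[0,y,-.013]))-[199.5,164.5])*7.5))
for z in(-.02,-.073): print(z,(np.array(proj('s2',p+A@[0,0,z]))-[199.5,164.5])*7.5)
a=cv2.imread('pics/s2.png')[145:245,190:290];a=cv2.resize(a,(400,400),interpolation=cv2.INTER_CUBIC)
b=cv2.resize(cv2.imread('pics/w1.png'),(400,300)); b=cv2.copyMakeBorder(b,0,100,0,0,0)
cv2.imwrite('pics/c3.png',np.hstack([cv2.convertScaleAbs(a,alpha=1.3,beta=30),b]))
```

```text
-0.0009218436144290691 [0.54572485 0.12888684 0.09880758] [0.6232362  0.16011292 0.280752  ]
tcp in wrist (np.float64(255.0706729714953), np.float64(217.8919322948562)) button (np.float64(252.83515251521294), np.float64(194.87493541324804))
open (np.float64(222.5171226752164), np.float64(212.6687503758568)) [172.62842006 361.26562782]
open (np.float64(244.75274976654362), np.float64(188.18444198328461)) [339.39562325 177.63331487]
-0.02 [257.26526913 253.08017007]
-0.073 [252.48437657 139.47614617]
```

View pics/c3.png

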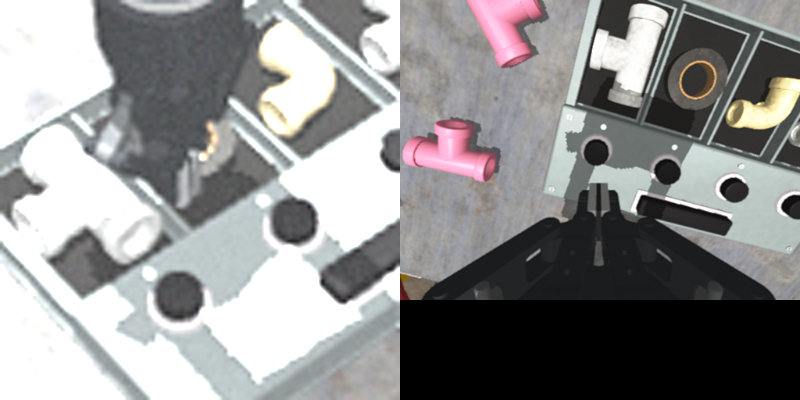

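The wrist view shows the shut fingers with their tip at about (253,237) in full-frame pixels, against a predicted (255,218). Button 1 appears at (251,195), which matches my measurement. I triangulate the true tip.

Run:
```python
from h import *
for v in(233,236,239):
  t=tri(('s2',235.2,196.5),('w1',253.4,v));print(v,t,proj('s2',t),proj('w1',t))
```

```text
233 [0.5450732  0.12786406 0.12327859] (np.float64(234.27502851600775), np.float64(196.9863068618116)) (np.float64(256.36964402736965), np.float64(235.12172939982176))
236 [0.54400007 0.12792525 0.12482379] (np.float64(234.4929224071879), np.float64(196.87824223042355)) (np.float64(255.69541764941297), np.float64(237.63008129222052))
239 [0.54294281 0.12798864 0.1263598 ] (np.float64(234.70702992637845), np.float64(196.76820783066475)) (np.float64(255.01813183654647), np.float64(240.14250680495115))
```

The xy is right, but the real tip is about 25 mm above the reported TCP, so I descend slowly and find contact by force.

>>> move_arm(
  plan=[0,0.03,-0.4,0,0,0,0,0.03,-0.8,0,0,0,0,0.03,-0.8,0,0,0,0,0.03,-0.9,0,0,0,0,0.03,-1,0,0,0,0,0.03,-1,0,0,0],
)

```text
time_s: 4.05
eef_pos: [0.5448, 0.1303, 0.0476]
eef_rot: [0.0, 0.983, 0.184, -0.0]
wrist_force: [0.2, 0.3, -0.2]
opening: -0.001
grasp_force: 0.0
```

>>> move_arm(
  plan=[0,0,-0.15,0,0,0,0,0,-0.3,0,0,0,0,0,-0.36,0,0,0,0,0,-0.36,0,0,0],
)

```text
time_s: 4.55
eef_pos: [0.5445, 0.1303, 0.0291]
eef_rot: [-0.0, 0.983, 0.184, -0.0]
wrist_force: [0.1, 0.8, -0.6]
opening: -0.003
grasp_force: 0.0
```

>>> move_arm(
  plan=[0,0,-0.04,0,0,0,0,0,-0.08,0,0,0,0,0,-0.08,0,0,0],
)

```text
time_s: 4.92
eef_pos: [0.5448, 0.1304, 0.0255]
eef_rot: [-0.0, 0.983, 0.184, -0.0]
wrist_force: [0.5, 0.2, -0.7]
opening: 0.002
grasp_force: 0.0
```

>>> move_arm(
  plan=[0,0,-0.04,0,0,0,0,0,-0.06,0,0,0,0,0,-0.06,0,0,0],
)

```text
time_s: 5.3
eef_pos: [0.5447, 0.1304, 0.0225]
eef_rot: [-0.0, 0.983, 0.184, -0.0]
wrist_force: [-0.2, -0.2, -1.0]
opening: 0.001
grasp_force: 0.0
```

>>> move_arm(
  plan=[0,0,-0.04,0,0,0,0,0,-0.06,0,0,0,0,0,-0.06,0,0,0],
)

```text
time_s: 5.68
eef_pos: [0.5447, 0.1303, 0.0194]
eef_rot: [-0.0, 0.983, 0.184, -0.0]
wrist_force: [-0.2, 0.3, -1.1]
opening: -0.003
grasp_force: 0.0
```

Run:
```python
from h import *
snap('wrist','w2');snap('scene','s3');o=ctrl.get_obs();print(o['wrist_force'],o['joint_efforts'])
print(proj('s3',[.545,.1305,.051]),proj('w2',[.545,.1305,.051]))
a=cv2.imread('pics/s3.png')[180:240,205:265];b=cv2.imread('pics/w2.png')[170:270,205:305]
f=lambda a:cv2.convertScaleAbs(cv2.resize(a,(400,400),interpolation=cv2.INTER_CUBIC),alpha=1.6,beta=40)
cv2.imwrite('pics/c4.png',np.hstack([f(a),f(b)]))
```

```text
[-0.02778096 -0.03078005 -0.4959176 ] [ 1.46820071e-04 -4.68725467e+01 -2.83437198e+01 -1.88734157e-05
  2.63033595e-03 -3.19707328e-05]
(np.float64(234.16690130262663), np.float64(216.47647383156828)) (np.float64(255.3520166919745), np.float64(238.76738210106615))
```

View pics/c4.png

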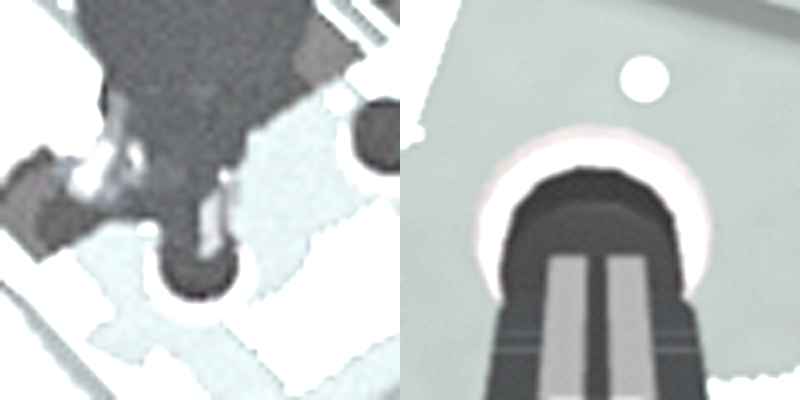

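The tips stand centred on button 1, tip at scene crop (208,255) and wrist crop (598,256), just about at contact. I go on down.

>>> move_arm(
  plan=[0,0,-0.04,0,0,0,0,0,-0.06,0,0,0,0,0,-0.06,0,0,0],
)

```text
time_s: 6.15
eef_pos: [0.5447, 0.1304, 0.0164]
eef_rot: [-0.0, 0.983, 0.184, -0.0]
wrist_force: [0.4, 0.6, -0.2]
opening: -0.001
grasp_force: 0.0
```

>>> move_arm(
  plan=[0,0,-0.04,0,0,0,0,0,-0.06,0,0,0,0,0,-0.06,0,0,0],
)

```text
time_s: 6.52
eef_pos: [0.5447, 0.1304, 0.0134]
eef_rot: [-0.0, 0.983, 0.184, -0.0]
wrist_force: [0.1, 0.5, -1.2]
opening: -0.0
grasp_force: 0.0
```

>>> move_arm(
  plan=[0,0,-0.04,0,0,0,0,0,-0.06,0,0,0,0,0,-0.06,0,0,0],
)

```text
time_s: 6.9
eef_pos: [0.5451, 0.1304, 0.0108]
eef_rot: [0.0, 0.983, 0.184, 0.0]
wrist_force: [-0.1, -0.2, 2.7]
opening: -0.003
grasp_force: 1.3
```

>>> move_arm(
  plan=[0,0,-0.06,0,0,0,0,0,-0.1,0,0,0,0,0,-0.1,0,0,0,0,0,-0.1,0,0,0],
)

```text
time_s: 7.4
eef_pos: [0.5452, 0.1304, 0.0059]
eef_rot: [0.0, 0.983, 0.184, 0.0]
wrist_force: [-0.7, 0.3, 4.7]
opening: -0.0
grasp_force: 2.5
```

>>> move_arm(
  plan=[0,0,-0.03,0,0,0,0,0,-0.03,0,0,0,0,0,-0.03,0,0,0],
)

```text
time_s: 7.78
eef_pos: [0.5452, 0.1304, 0.0044]
eef_rot: [0.0, 0.983, 0.184, 0.0]
wrist_force: [-1.7, 0.5, 5.7]
opening: -0.003
grasp_force: 2.9
```

Run:
```python
from h import *
w=[]
o=ctrl.get_obs();print(o['time_s'],o['wrist_force'])
snap('wrist','w3');snap('scene','s4');o=ctrl.get_obs();print(o['wrist_force'],o['eef_pos'])
a=cv2.imread('pics/s4.png')[180:240,205:265];b=cv2.imread('pics/w3.png')[170:270,205:305]
f=lambda a:cv2.convertScaleAbs(cv2.resize(a,(400,400),interpolation=cv2.INTER_CUBIC),alpha=1.6,beta=40)
cv2.imwrite('pics/c5.png',np.hstack([f(a),f(b)]))
```

```text
7.775 [-1.71753461  0.48649722  5.73755667]
[-0.75275663  0.52040762  5.8482806 ] [0.54514224 0.13035341 0.0044286 ]
```

View pics/c5.png

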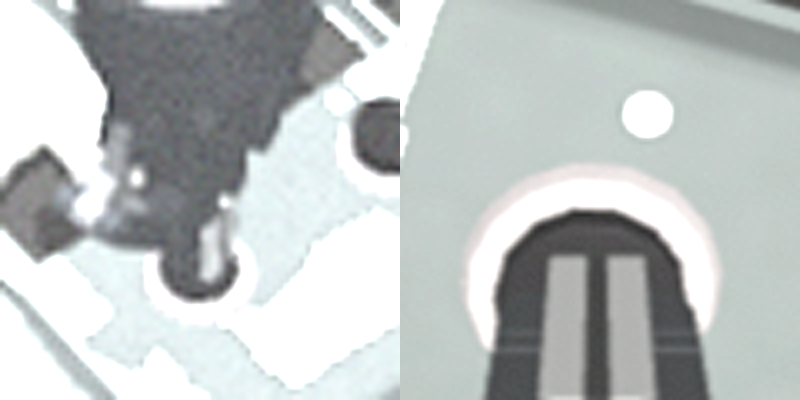

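Button 1 is well down: force 5.8 N, cap near its ring in the crop. I release it and go over to the bar key.

>>> move_arm(
  plan=[0,0,0.3,0,0,0,0,0,0.9,0,0,0,-0.1,-0.3,1,0,0,0,-0.4,-1.3,1,0,0,0,-0.7,-2.3,1,0,0,0,-0.81,-2.79,1,0,0,0,-0.81,-2.79,0.7,0,0,0,-0.81,-2.79,0.4,0,0,0,-0.81,-2.79,0.3,0,0,0,-0.81,-2.79,0.3,0,0,0],
)

```text
time_s: 9.12
eef_pos: [0.5037, -0.0082, 0.0181]
eef_rot: [-0.0, 0.983, 0.185, -0.001]
wrist_force: [0.0, 0.5, 0.2]
opening: -0.003
grasp_force: 0.0
```

Run:
```python
from h import *
snap('wrist','w4');snap('scene','s5');o=ctrl.get_obs();print(o['wrist_force'],o['eef_pos'])
a=cv2.imread('pics/s5.png')[155:255,205:305];b=cv2.imread('pics/w4.png')[120:320,155:355]
f=lambda a:cv2.convertScaleAbs(cv2.resize(a,(400,400),interpolation=cv2.INTER_CUBIC),alpha=1.6,beta=40)
cv2.imwrite('pics/c6.png',np.hstack([f(a),f(b)]))
```

```text
[-0.35094701 -0.83262639 -0.3909902 ] [ 0.50455937 -0.00857273  0.01910151]
```

View pics/c6.png

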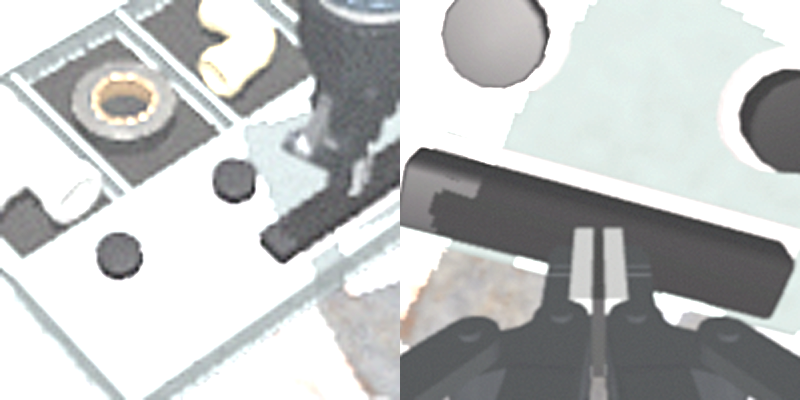

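The tips stand over the middle of the bar key (wrist crop (600,230)), and button 1 is up again. Now the bar press.

>>> move_arm(
  plan=[0,0,-0.08,0,0,0,0,0,-0.14,0,0,0,0,0,-0.2,0,0,0,0,0,-0.25,0,0,0,0,0,-0.25,0,0,0,0,0,-0.25,0,0,0],
)

```text
time_s: 9.98
eef_pos: [0.5046, -0.0091, 0.0068]
eef_rot: [-0.0, 0.983, 0.184, 0.0]
wrist_force: [-0.3, 1.4, 4.3]
opening: 0.002
grasp_force: 2.2
```

>>> move_arm(
  plan=[0,0,-0.04,0,0,0,0,0,-0.05,0,0,0,0,0,-0.05,0,0,0,0,0,-0.05,0,0,0],
)

```text
time_s: 10.48
eef_pos: [0.5046, -0.0091, 0.0043]
eef_rot: [0.0, 0.983, 0.184, 0.0]
wrist_force: [-0.1, 2.0, 5.3]
opening: 0.001
grasp_force: 2.9
```

>>> move_arm(
  plan=[0,0,0.3,0,0,0,0,0,1,0,0,0,0,0,2,0,0,0,0,0,3,0,0,0,0,0,3,0,0,0,0,0,3,0,0,0],
)

```text
time_s: 11.22
eef_pos: [0.5038, -0.0092, 0.154]
eef_rot: [0.0, 0.983, 0.184, -0.0]
wrist_force: [-0.1, 0.4, 0.2]
opening: -0.001
grasp_force: 0.0
```

```bash
python3 -c "
from bench import ctrl
print(ctrl.hand_in())"
```

```text
the job is handed in; nothing more can be done
None
```

I pressed and released button 1, in front of the leftmost bay where the tee lies, then the bar key (each about 7 mm down, judged from the force), withdrew and handed the job in at about 11 s; no verdict was returned.

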